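# Feel out the hidden catch of the blade cabinet

## Task

The blade drawer of the plywood cabinet is locked by a catch key concealed in a notch somewhere along the dark wooden strip of the rail on its top. With the fingertips, touch the top of the brass end of the rail, feel along the strip from there, keeping in touch with it, until you drop into the notch, then press the key inside fully down so that the drawer springs open, and let go. Nothing is to be picked up: do not touch the drawer, and leave the tin, offcut, glue bottle and mallet where they stand.

Things in the scene. Friction and masses are not known exactly. Their poses are not given: they have to be found in the camera images.
- cabinet: Fixed plywood cabinet, 200 (x) by 430 (y) by 100 mm high; origin at the centre of its underside, z up, its front (drawer) faces its -x, the robot's side. On its flat top along the front stands a rail parallel to its y: centre line x = -70 mm, 40 mm wide in x, top at z = 130 mm. Against its back (x = -49.5 to -42.5) stands a plywood strip, 3 mm lower.
- rail_start (a point): On the rail's centre line, on top of its brass end, at the cabinet's y = +135 mm, z = 130.5. The rail is brass from y = +215 to +110, dark wood from +110 to -120, black steel from there to -215. The brass and steel stand 0.5 mm above the wood.
- rail_stop (a point): On the rail's centre line at the top far end of the dark wood (cabinet y = -120 mm, z = 130). One notch is cut into the wood from above, across the whole 40 mm width, 46 mm long along the rail. Its centre lies anywhere from y = +5 to -85 mm, new each time and not reported. Its floor is the dark wooden key, 14 mm below the rail's top. Elsewhere the wood is flat.
- key (a joint): How far the key in the notch is pressed down, m: 0 up (14 mm below the rail's top) to 0.012 fully down (26 mm below). It takes about 5 N against friction, goes hard against a stop, and stays where it is left.
- drawer (a joint): How far the drawer has come out of the cabinet's front (towards the cabinet's -x), m: driven by the key through a linkage, 3 mm for each mm of key, 0.036 when the key is fully down. It is below the rail (z = 14 to 86 mm) and has no handle.
- tin: Loose round tin, diameter 60, height 48 mm, on the cabinet's top behind the rail; origin at the centre of its underside. Leave it.
- offcut: Loose wooden offcut, 50 by 110 by 30 mm high, on the cabinet's top behind the rail; origin at the centre of its underside. Leave it.
- glue: Loose standing yellow glue bottle with a red cap, diameter 52, height 150 mm, on the bench to the left; origin at the centre of its underside. Leave it.
- mallet: Loose wooden mallet lying on the bench to the right: head of diameter 76, 120 mm long along its y; handle of diameter 26 sloping down to the bench at its x = -225 mm; origin under the head's centre. Leave it.
Mind the look-alikes: they are no part of the job. Of the things shaped like the tin, the aluminium one is meant.

How it is judged (in metres and radians):
On the way, in this order (a step that is already met when the one before it is completed fails the run):
1. the fingers touch the top of the rail's brass end (contact force between the fingers and cabinet above 0.5 N and x of the grasp point in the frame of cabinet between -0.11 and -0.03 m and z of the grasp point in the frame of cabinet above 0.128 m and y of the grasp point in the frame of cabinet above 0.105 m), for 0.05 s.
2. the fingers touch the top of the dark strip between the brass and the stretch where the notch can lie (contact force between the fingers and cabinet above 0.5 N and x of the grasp point in the frame of cabinet between -0.11 and -0.03 m and z of the grasp point in the frame of cabinet above 0.128 m and y of the grasp point in the frame of cabinet between 0.05 and 0.092 m), for 0.02 s.
3. the fingers, in the rail's notch, have pressed the key fully down (contact force between the fingers and cabinet above 0.5 N and x of the grasp point in the frame of cabinet between -0.11 and -0.03 m and y of the grasp point in the frame of cabinet below 0.045 m and value of joint key above 0.0105 m), for 0.05 s.
At the end, for the whole second after the job is handed in: The key is pressed down at least 10.5 of its 12 mm and the drawer is out at least 30 mm and at rest; tin, offcut, glue bottle and mallet are upright as they were (0.1 rad) and within 20 mm of where they stood (value of joint key above 0.0105 m and value of joint drawer above 0.03 m and velocity of joint drawer below 0.01 m/s and distance of each of tin, offcut, glue, mallet from where it was at the start of the episode below 0.02 m and angle between each of tin, offcut, glue, mallet's own z axis and vertical below 0.1 rad); the robot touches nothing.
It fails at once if a bystander (tin, offcut, glue bottle, mallet) is shifted by more than 20 mm or lifted (distance of any of tin, offcut, glue, mallet from where it was at the start of the episode above 0.02 m).
It fails at once if the fingers push or pull the drawer (contact force between the fingers and drawer above 1 N).
It also fails if it takes over 61 s, if anything falls off the work surface, if the arm or the gripper's body presses on something with over 40 N, if the wrist force passes 120 N, or if a joint passes its speed limit or range.

## Robot

A 6-joint arm with a two-finger parallel gripper is mounted at the origin on the work surface. World frame = base frame: x ahead of the robot, y to its left, z up, the work surface at z = 0. Lengths are in mm, angles in degrees, forces in N, time in s.
With the tool pointing down it reaches from about 250 to 775 mm from the base axis. Payload 4 kg.
Tool frame: the origin (TCP) lies midway between the tips of the shut fingers; the grasp point (between the pads) lies behind it (grip_point_offset is the x of the grasp point in the tool frame, in mm); x points along the fingers, z is the direction in which the jaws open and shut, and the axes are right-handed (so a half turn about x gives the same grasp; the last joint's range is limited). The gripper opens to 85 mm and grips with 20 to 120 N. Pads are 22 mm wide; open, the fingers measure 114 mm over their backs; the gripper's body (76 mm by 85 mm) begins 54 mm behind the grasp point. The pads swing forward as they close: fully open they stand 13 mm farther back than shut.
Start: joints at [-69.276, 4.996, 78.535, -0, 96.463, -5.907], TCP at [246.534, -491.669, 231.341] pointing down, gripper open.
Joint ranges: [-177.83, 177.83], [-43.37, 116.18], [15.69, 146.23], [-61.86, 241.86], [9.47, 152.12], [-147.06, 147.06]. Speed limits (degrees/s): [159.86, 159.86, 180, 180, 180, 180].

## Interface

Orientations are given as a 3x3 rotation matrix whose columns are the frame's x, y, z axes.
In Python, from bench import reach, move_straight, movej, command_gripper, pause, solve_ik, state, grab_frame, camera_model, IKError, finish_job, grip_point_offset gives the robot as it stands. Calls block until the motion is done:
- reach(position, orientation): joint-space move of the TCP to a pose.
- move_straight(position, feed=150, orientation=None): straight line of the TCP; orientation=None keeps the orientation; feed is the mean speed in mm/s.
- movej(angles): joint-space move.
- command_gripper(opening): opening from 0.0 (shut) to 1.0 (fully open); the grip force is fixed at half the most; returns when the fingers have stopped.
- pause(seconds).
- solve_ik(position, orientation): joint angles nearest the present ones, or None.
- state(): the state.
- grab_frame(name): name is "scene" or "top"; returns the picture (480x640x3 uint8, blue, green, red); there is no depth.
- camera_model(name): a dict with "fovy" (degrees; the focal length in pixels is half the picture's height over the tangent of half this angle, whatever the lens; pixels are square), "cx", "cy" (the principal point, pixels), "k1" (the pictures are not rectified: a ray, as slopes to the right and down, at radius r is drawn at 1 + k1 r^2 times it, then the intrinsics apply), "rvec" (rotation vector, rad) and "tvec" (3), from world to camera coordinates, as OpenCV has them. Camera axes: x right, y down, z forward; pixel columns grow to the right and rows downward; lengths in mm; the calibration is good to about 2 mm. A picture is of the moment at which its call begins. camera_model takes no time and is no camera call.
A pose or a line that the arm cannot do raises IKError and nothing moves.
- finish_job(): hands the job in, once; it reports no verdict.
The state is a dict: "time_s": time; "q": joint angles; "joint_vel": joint speeds; "tau": joint torques, N m; "position": TCP position; "ee_rot": TCP orientation; "force": force on the tool from outside, world axes, zero at the start; "moment": the same for the moment, N m; "width": opening from 0.0 (shut) to 1.0 (fully open).
Only numpy, scipy, OpenCV 4.12 (cv2) and the standard library are available. Lean on these libraries where they do the work, as an engineer would, in place of code of your own. Each camera call takes 0.05 s, during which the arm holds its last target.

## Working session

There is one attempt and no reset: what is moved stays moved. The work goes in short steps, each a Python script; the robot and the scene stay as the last script left them, time stands still between calls to the robot, and variables do not carry over. Pictures are saved under pics/ and viewed, and the job is handed in when it is done.

```bash
ls; mkdir -p pics; python3 - <<'E'
from bench import *
import cv2
for n in("scene","top"):
    cv2.imwrite(f"pics/{n}0.png",grab_frame(n)); print(n,camera_model(n))
s=state();print(s["time_s"],s["position"],s["ee_rot"],s["force"],s["width"],grip_point_offset)
E
```

```text
pics
scene {'fovy': 43.84461700578679, 'cx': 310.9790984730606, 'cy': 244.22833296696513, 'k1': -0.1388753341225032, 'rvec': array([ 1.19777289,  2.50954838, -0.75836689]), 'tvec': array([ 410.31532422, -331.9196779 , 1821.33151546])}
top {'fovy': 55.02835538987482, 'cx': 318.3415466828099, 'cy': 233.0978852861048, 'k1': -0.06288894221452329, 'rvec': array([ 2.13154117, -2.13884288,  0.15100725]), 'tvec': array([ -12.54306325,  628.54971702, 1021.15019136])}
0.1 [ 246.35252284 -491.22825673  230.20850724] [[-7.15403021e-04  8.93927741e-01  4.48210534e-01]
 [ 1.94937413e-03  4.48211043e-01 -8.93925646e-01]
 [-9.99997844e-01  2.34212911e-04 -2.06325115e-03]] [0.29895688 0.37511645 1.33762055] 0.9996349242624146 -18.700000000000003
```

View pics/scene0.png

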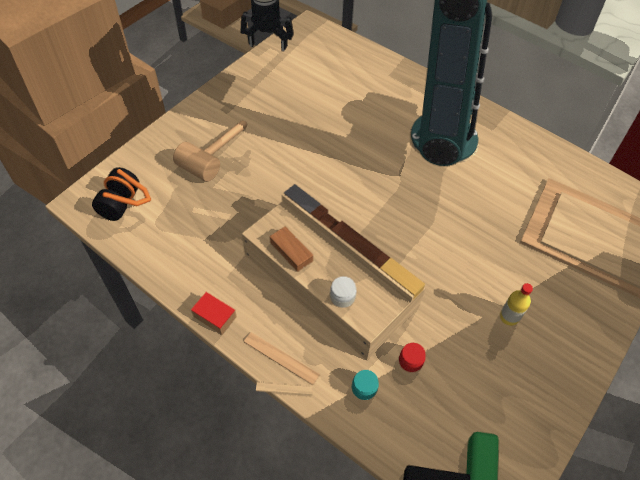

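View pics/top0.png

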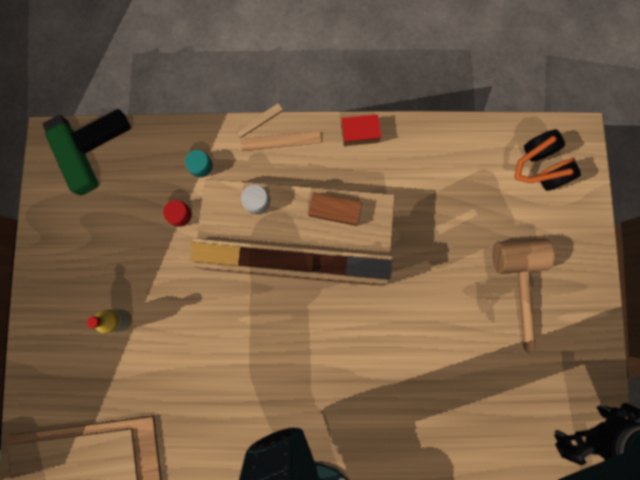

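The scene view shows the cabinet at about (335,275). Its rail runs from steel (300,197) through dark wood (350,235) to brass (403,277). In the top view the brass is at (215,253), the wood spans columns 240 to 347, and the steel is at (370,267).

Possible look-alikes:
- **Tin:** the aluminium one is at top (255,198). The red (177,212) and teal (198,162) ones are decoys.
- **Offcut:** it is the brown block on the cabinet at (335,208). The red block is at (361,129) and the plywood scraps at (280,140).
- **Rail and strip:** the dark strip is at (275,258). The pale plywood strip behind it is at (290,248).
- **Glue:** the bottle is at (105,321).
- **Mallet:** the wooden one is at (523,255). The green and black one is at (75,155).

I'll check the rail in a crop.

```bash
python3 - <<'E'
import cv2
a=cv2.imread("pics/top0.png")[170:300,180:410]; cv2.imwrite("pics/crop_top.png",cv2.resize(a,None,fx=3.4,fy=3.4,interpolation=cv2.INTER_CUBIC))
a=cv2.imread("pics/scene0.png")[175:360,235:435]; cv2.imwrite("pics/crop_scene.png",cv2.resize(a,None,fx=3.2,fy=3.2,interpolation=cv2.INTER_CUBIC))
E
```

```text
(no output)
```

View pics/crop_top.png

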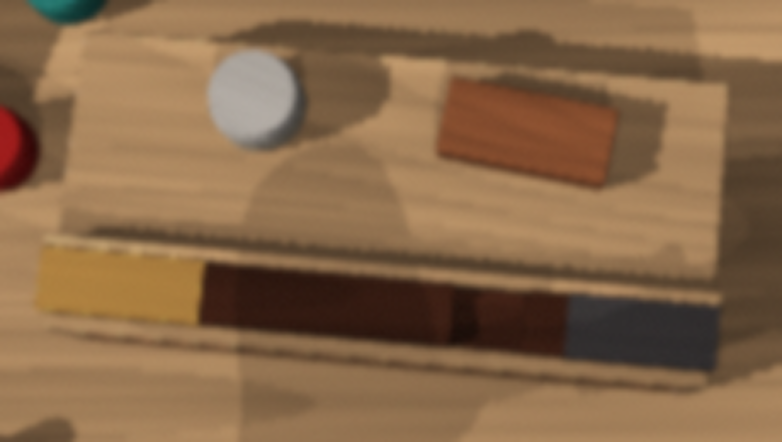

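View pics/crop_scene.png

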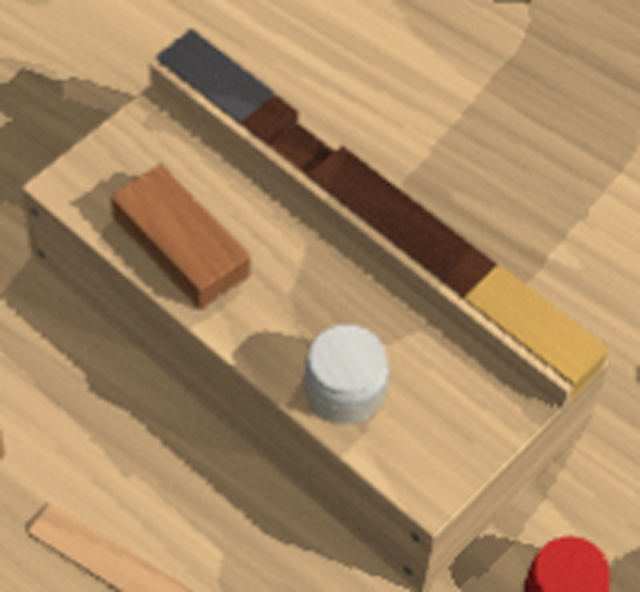

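The crops confirm the choice: brass at top (215,253), dark wood next to it, and steel at the right. The scene view also shows the notch, near pixel (330,222). Next I'll get the cabinet pose from the brass and steel masks in both views.

```bash
cat > h.py <<'E'
import numpy as np, cv2
from bench import *
def ray(n,uv,z):
    c=camera_model(n); f=240/np.tan(np.radians(c["fovy"]/2))
    K=np.array([[f,0,c["cx"]],[0,f,c["cy"]],[0,0,1]])
    R=cv2.Rodrigues(c["rvec"])[0]; t=np.array(c["tvec"])
    u=cv2.undistortPoints(np.array(uv,float).reshape(-1,1,2),K,np.array([c["k1"],0,0,0]))[:,0]
    d=np.c_[u,np.ones(len(u))]@R; o=-R.T@t
    return (o+d*((z-o[2])/d[:,2:]))
E
python3 - <<'E'
from h import *
for n,roi,in (("top",(180,225,410,300)),("scene",(270,175,435,305))):
    im=cv2.imread(f"pics/{n}0.png"); hsv=cv2.cvtColor(im,cv2.COLOR_BGR2HSV)
    m=np.zeros(im.shape[:2],np.uint8); x0,y0,x1,y1=roi; m[y0:y1,x0:x1]=255
    for nm,mask in (("brass",cv2.inRange(hsv,(15,140,110),(25,255,255))),("steel",cv2.inRange(hsv,(0,0,30),(180,110,105))),("wood",cv2.inRange(hsv,(0,100,10),(14,255,105)))):
        mk=mask&m
        cs,_=cv2.findContours(mk,0,1)
        if not cs: print(n,nm,'none');continue
        for c in sorted(cs,key=cv2.contourArea)[-2:]:
            if cv2.contourArea(c)<60: continue
            q=cv2.boxPoints(cv2.minAreaRect(c)); P=ray(n,q,130.5)
            print(n,nm,cv2.contourArea(c),q.round(1).tolist(),P[:,:2].round(1).tolist(), 'ctr',P[:,:2].mean(0).round(1), 'sides',np.linalg.norm(P[0]-P[1]).round(1),np.linalg.norm(P[1]-P[2]).round(1))
E
```

```text
top brass 862.0 [[189.6999969482422, 260.8999938964844], [191.5, 241.60000610351562], [240.10000610351562, 246.1999969482422], [238.3000030517578, 265.5]] [[556.7, 259.7], [598.3, 257.4], [588.1, 151.9], [546.8, 154.8]] ctr [572.5 205.9] sides 41.7 106.0
top steel 868.5 [[345.0, 276.20001220703125], [346.5, 255.6999969482422], [392.70001220703125, 259.0], [391.20001220703125, 279.6000061035156]] [[523.4, -71.9], [567.0, -75.5], [559.3, -173.3], [515.9, -169.0]] ctr [ 541.4 -122.4] sides 43.7 98.1
top wood 1951.5 [[238.3000030517578, 265.70001220703125], [240.10000610351562, 245.8000030517578], [347.0, 255.6999969482422], [345.20001220703125, 275.70001220703125]] [[546.3, 154.8], [589.0, 151.8], [566.8, -76.6], [524.6, -72.2]] ctr [556.6  39.5] sides 42.8 229.4
scene brass 630.0 [[379.79998779296875, 267.20001220703125], [390.70001220703125, 254.6999969482422], [425.5, 285.0], [414.6000061035156, 297.5]] [[587.7, 153.1], [542.5, 153.2], [560.3, 264.1], [604.0, 262.5]] ctr [573.6 208.2] sides 45.2 112.3
scene steel 595.5 [[278.29998779296875, 203.0], [283.1000061035156, 196.89999389648
[... 184 characters left out ...]
[261.0, 269.6000061035156], [270.20001220703125, 258.79998779296875], [323.20001220703125, 303.70001220703125], [314.0, 314.6000061035156]] [[769.1, -59.5], [732.7, -62.6], [748.1, 109.6], [782.7, 110.6]] ctr [758.1  24.5] sides 36.5 172.8
scene wood 121.0 [[267.0, 241.0], [270.0, 238.0], [299.0, 267.0], [296.0, 270.0]] [[699.1, -102.0], [687.9, -102.2], [707.3, 5.0], [718.1, 4.8]] ctr [703.1 -48.6] sides 11.2 108.9
scene wood 1098.5 [[309.8999938964844, 213.10000610351562], [318.8999938964844, 201.6999969482422], [389.1000061035156, 256.8999938964844], [380.1000061035156, 268.29998779296875]] [[567.9, -74.4], [525.4, -79.4], [550.1, 153.7], [589.9, 155.4]] ctr [558.3  38.8] sides 42.8 234.4
```

The brass and steel centres are 329.8 mm apart against 330 nominal, so the pose is good. I'll use the visible notch edges as a prior only, then go feel for it.

```bash
cat >> h.py <<'E'
B=np.array([572.5,205.9]);S=np.array([541.4,-122.4])
Y=(B-S)/np.linalg.norm(B-S); X=np.array([Y[1],-Y[0]])
O=(B+S)/2-Y*(-2.5)+X*70
def w(x,y,z): 
    p=O+X*x+Y*y; return np.array([p[0],p[1],z])
def cab(p): 
    d=np.array(p)[...,:2]-O; return np.c_[d@X,d@Y] if d.ndim>1 else np.array([d@X,d@Y])
# tool: x down, z along -cab y
def R(sgn):
    x=np.array([0,0,-1.]); z=sgn*np.r_[Y,0]; return np.c_[x,np.cross(z,x),z]
E
python3 - <<'E'
from h import *
print("O",O,"Y",Y)
print(cab(ray("scene",[(342.8,221.9),(332.5,230.6),(327.8,208.8),(316.9,216.6)],130)).round(1))
print("top dark band",cab(ray("top",[(180+450/3.4,170+315/3.4),(180+478/3.4,170+318/3.4)],130)).round(1))
for y in (135,-40):
  for s in (1,-1):
    q=solve_ik(w(-70,y,190),R(s)); print(y,s,None if q is None else np.round(q,1))
command_gripper(0.0)
s=state();print(s["time_s"],s["width"],s["position"],s["force"])
E
```

```text
O [626.87378388  37.63728219] Y [0.09430822 0.99554305]
[[-86.1 -40.4]
 [-48.9 -40.5]
 [-89.6 -94.8]
 [-52.8 -97.4]]
top dark band [[-70.3 -47.4]
 [-70.6 -64.9]]
135 1 [ 12.   11.6  75.7  -0.   92.6 -72.6]
135 -1 [ 12.   11.6  75.7  -0.   92.6 107.4]
-40 1 [ -5.4   6.1  82.   -0.   91.9 -90. ]
-40 -1 [-5.4  6.1 82.  -0.  91.9 90. ]
0.8667 -0.0014476760017268259 [ 246.52724165 -491.69381602  231.38347597] [-0.77818223 -0.63461228 -0.26075498]
```

```bash
python3 - <<'E'
from h import *
reach(w(-71,135,215),R(1)); 
move_straight(w(-71,135,150),feed=100); pause(0.3)
for i in range(6):
    s=state(); print(s["time_s"],s["position"].round(2),s["force"].round(2)); pause(0.05)
cv2.imwrite("pics/scene1.png",grab_frame("scene")[130:330,230:450]);cv2.imwrite("pics/top1.png",grab_frame("top"))
E
```

```text
4.6 [569.26 178.84 150.74] [-0.51  1.15 -0.71]
4.65 [569.15 178.82 150.52] [0.55 0.43 0.42]
4.7 [569.06 178.78 150.38] [0.28 0.28 0.68]
4.75 [569.01 178.75 150.25] [ 0.25 -0.29 -0.32]
4.8 [568.96 178.77 150.16] [ 0.39 -0.18 -0.29]
4.85 [568.93 178.74 150.06] [-0.36  0.23 -0.32]
```

View pics/scene1.png

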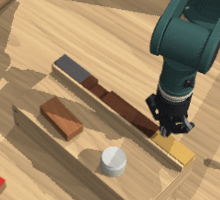

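View pics/top1.png

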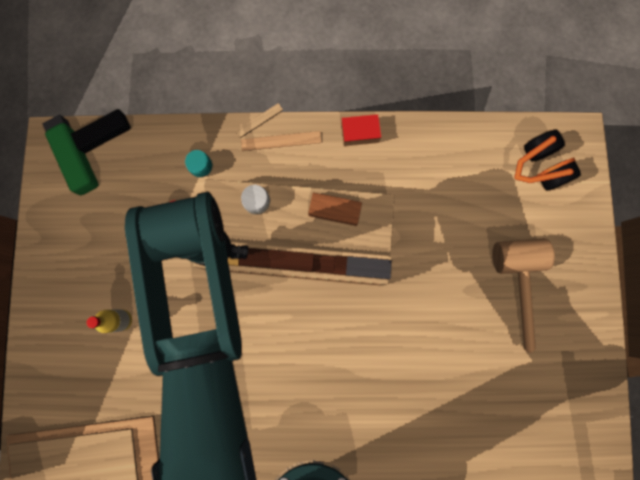

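The gripper hangs over the brass end, at crop (175,130) in the scene view, and the tin and offcut are clear. I'll touch down gently.

```bash
cat >> h.py <<'E'
def fz(n=4):
    f=[]; 
    for i in range(n): s=state(); f.append(s["force"]); pause(0.012)
    return np.mean(f,0),state()
E
python3 - <<'E'
from h import *
z=137
move_straight(w(-71,135,z),feed=60); f0,s=fz(8); print(f0.round(2),s["position"].round(2))
while z>126:
    z-=0.75; move_straight(w(-71,135,z),feed=15); f,s=fz(4)
    print(z,s["time_s"],s["position"].round(2),f.round(2))
    if f[2]-f0[2]>4: break
E
```

```text
[0.08 0.04 0.02] [568.75 178.66 136.57]
136.25 5.7167 [569.03 178.75 136.46] [-0.24 -0.34 -0.05]
135.5 6.0 [568.89 178.74 135.46] [-0.27 -0.15  0.05]
134.75 6.2833 [568.88 178.73 134.68] [-0.11 -0.1   0.18]
134.0 6.5667 [568.9  178.71 133.97] [-0.23 -0.05 -0.21]
133.25 6.85 [568.87 178.71 133.16] [0.26 0.45 0.09]
132.5 7.1333 [568.89 178.71 132.46] [-0.22 -0.37  0.02]
131.75 7.4167 [568.88 178.72 131.68] [ 0.28 -0.09  0.28]
131.0 7.7 [568.88 178.73 130.94] [-0.3  -0.08 -0.33]
130.25 7.9833 [569.08 178.77 130.62] [-0.51 -0.24  1.63]
129.5 8.2667 [569.11 178.77 130.59] [-1.56 -0.53  5.41]
```

```bash
python3 - <<'E'
from h import *
z=129.5; y=135
while y>-108:
    y-= 4 if y>20 else 2.5
    move_straight(w(-71,y,z),feed=40); f,s=fz(3); c=cab(s["position"])
    print(round(y,1),round(z,2),s["time_s"].__round__(2),c.round(1),s["position"][2].round(2),f.round(1))
    if s["position"][2]<129.3 or np.hypot(f[0],f[1])>20: break
    z=np.clip(z+0.12*(f[2]-4),128.6,130.2)
print(z)
E
```

```text
131 129.5 8.54 [-70.5 131.5] 130.58 [-0.6  1.3  5.6]
127 129.69 8.82 [-70.5 127.3] 130.58 [-0.   1.9  5.5]
123 129.87 9.09 [-70.5 123. ] 130.58 [0.2 2.2 6.2]
119 130.14 9.37 [-70.6 118.6] 130.6 [-0.1  1.8  5.5]
115 130.2 9.64 [-70.7 114.6] 130.6 [0.5 2.5 5.4]
111 130.2 9.92 [-70.8 110.6] 130.54 [0.2 2.4 5.5]
107 130.2 10.19 [-70.8 106.6] 130.53 [-0.3  2.7  5.3]
103 130.2 10.47 [-71.  101.9] 130.08 [-0.3 -0.2  4.6]
99 130.2 10.74 [-71.   98.5] 130.06 [0.4 0.7 3.8]
95 130.18 11.02 [-71.   94.7] 130.09 [0.1 1.3 3.8]
91 130.15 11.29 [-71.   90.6] 130.08 [0.2 0.5 4. ]
87 130.15 11.57 [-71.   86.5] 130.06 [-0.   1.5  3.8]
83 130.12 11.84 [-71.   82.5] 130.08 [0.4 0.3 3.8]
79 130.09 12.12 [-71.   78.6] 130.08 [-0.4  0.8  4.1]
75 130.1 12.39 [-71.   74.6] 130.09 [0.2 1.2 3.6]
71 130.06 12.67 [-71.   70.6] 130.09 [0.2 1.  3.8]
67 130.04 12.94 [-71.   66.6] 130.07 [-0.2  1.5  4.1]
63 130.05 13.22 [-71.   62.6] 130.08 [-0.5  1.   4.2]
59 130.07 13.49 [-71.   58.6] 130.1 [0.2 1.2 3.9]
55 130.07 13.77 [-71.   54.6] 130.1 [0.6 0.5 3.4]
51 129.99 14.04 [-70.9  50.7] 130.07 [0.3 2.1 5.1]
47 130.12 1
[... 1351 characters left out ...]
] 130.05 [0.2 2.2 3.8]
-28.5 130.07 21.47 [-71.  -28.7] 130.06 [0.6 2.4 3.9]
-31.0 130.06 21.74 [-71.  -31.2] 130.07 [-0.2  2.   4.4]
-33.5 130.1 22.02 [-71.  -33.8] 130.08 [0.1 2.  4.3]
-36.0 130.14 22.29 [-71.  -36.3] 130.07 [0.3 1.8 4. ]
-38.5 130.14 22.57 [-71.  -38.8] 130.1 [0.2 1.4 4.1]
-41.0 130.14 22.84 [-71.  -41.3] 130.1 [-0.4  1.5  3.3]
-43.5 130.06 23.12 [-71.  -43.7] 130.09 [-0.3  1.5  3.8]
-46.0 130.04 23.39 [-71.  -46.2] 130.06 [0.5 1.7 3.7]
-48.5 130.0 23.67 [-71.  -48.7] 130.02 [0.5 2.  4.1]
-51.0 130.01 23.94 [-71.  -51.2] 130.05 [-0.   2.4  4.1]
-53.5 130.02 24.22 [-71.  -53.8] 129.98 [0.4 1.8 4.1]
-56.0 130.03 24.49 [-71.7 -56.8] 128.91 [ 0.1  0.  -0.2]
130.03140627955784
```

The fingers dropped at y ≈ -56. The drop at the brass edge implies a tip half-length of about 6 mm, so the notch edge is at about -49 and the centre at about -72. Vision put the far edge at about -96, which agrees. I'll move to y = -69 and press down.

```bash
python3 - <<'E'
from h import *
def rep(t):
    f,s=fz(3); print(t,round(s["time_s"],2),cab(s["position"]).round(1),s["position"][2].round(2),f.round(1)); return f,s
move_straight(w(-71,-60,129),feed=30);rep("a")
move_straight(w(-71,-69.5,127.5),feed=30);rep("b")
y=-69.5;z=127.5
while z>98:
    z-=1.5 if z>118.5 else 1.0
    move_straight(w(-71,y,z),feed=20); f,s=rep(round(z,1))
    if np.hypot(f[0],f[1])>15: print("side");break
    if f[2]>(12 if s["position"][2]<107 else 25): break
E
```

```text
a 24.81 [-71.2 -60.3] 128.67 [-0.4  0.1  0.1]
b 25.3 [-71.  -69.6] 127.49 [-0.1  0.3  0. ]
126.0 25.57 [-71.1 -69.4] 125.86 [-0.2 -0.3 -0.3]
124.5 25.85 [-71.1 -69.5] 124.35 [ 0.3  0.6 -0.1]
123.0 26.12 [-71.1 -69.5] 122.9 [-0.   0.  -0.3]
121.5 26.4 [-71.1 -69.5] 121.36 [-0.1  0.4 -0.7]
120.0 26.68 [-71.1 -69.5] 119.88 [-0.3  0.5 -0.1]
118.5 26.95 [-71.1 -69.5] 118.37 [ 0.3  0.1 -0.1]
117.5 27.23 [-71.  -69.5] 117.43 [-0.4 -0.  -0.2]
116.5 27.5 [-71.1 -69.5] 116.4 [0.2 0.  0.3]
115.5 27.77 [-70.8 -69.6] 115.9 [-0.1 -0.4  1.5]
114.5 28.05 [-70.8 -69.6] 115.16 [-1.2 -0.4  4.7]
113.5 28.32 [-70.8 -69.6] 113.78 [-0.5 -0.6  4.8]
112.5 28.6 [-70.8 -69.6] 112.61 [-0.2 -1.3  3.9]
111.5 28.88 [-70.8 -69.6] 111.52 [ 0.3 -1.4  4.3]
110.5 29.15 [-70.8 -69.6] 110.52 [-0.1 -0.6  4. ]
109.5 29.43 [-70.8 -69.6] 109.53 [ 0.8 -1.2  4.2]
108.5 29.7 [-70.9 -69.5] 108.52 [ 1.1 -0.9  4.4]
107.5 29.98 [-70.8 -69.6] 107.51 [ 0.9 -1.3  4.1]
106.5 30.25 [-70.8 -69.6] 106.55 [ 1.4 -1.2  3.8]
105.5 30.52 [-70.9 -69.5] 105.51 [ 1.1 -1.7  3.8]
104.5 30.8 [-70.9 -69.5] 104.53 [ 1.7 -1.4  4.3]
103.5 31.07 [-71.2 -69.4] 104.01 [ 0.3 -0.7  7.6]
102.5 31.35 [-70.9 -69.5] 103.95 [-0.4 -1.4  6.4]
101.5 31.62 [-70.2 -69.7] 104.04 [-1.8 -1.3 11.6]
100.5 31.9 [-69.5 -69.8] 103.93 [-0.7 -1.4 16.6]
```

The key moved from z = 116.0 to 104.0, a full 12 mm, and stopped hard at 16.6 N. I'll lift straight up out of the notch, back off and check.

```bash
python3 - <<'E'
from h import *
pause(0.15)
move_straight(w(-71,-69.5,104.5),feed=15)
move_straight(w(-71,-69.5,200),feed=80); f,s=fz(4); print(s["time_s"],s["position"].round(1),f.round(1))
reach([300,-250,330],R(1)); pause(0.5)
f,s=fz(6); print(s["time_s"],f.round(1))
a=grab_frame("scene");b=grab_frame("top")
cv2.imwrite("pics/scene2.png",a);cv2.imwrite("pics/top2.png",b)
cv2.imwrite("pics/cs2.png",np.hstack([cv2.resize(a[175:330,235:435],None,fx=2,fy=2),cv2.resize(b[155:310,190:390],None,fx=2,fy=2)]))
def cen(im,roi,lo,hi):
    x0,y0,x1,y1=roi; m=cv2.inRange(cv2.cvtColor(im[y0:y1,x0:x1],cv2.COLOR_BGR2HSV),lo,hi); M=cv2.moments(m,True); return (round(M['m10']/M['m00']+x0,1),round(M['m01']/M['m00']+y0,1),M['m00'])
for n,i in (("0",cv2.imread("pics/top0.png")),("2",b)):
    print(n,"tin",cen(i,(235,180,275,218),(0,0,90),(180,60,255)),"off",cen(i,(300,185,370,230),(0,120,60),(13,255,255)),"cap",cen(i,(80,305,104,340),(0,170,80),(8,255,255)),"mallet diff",)
d=cv2.absdiff(cv2.imread("pics/top0.png"),b)[230:290,490:560].mean(); print("mallet head diff",d)
E
```

```text
33.8417 [549.2 -24.8 199.1] [-0.  0.  0.]
35.7417 [ 0.   0.  -0.1]
0 tin (254.0, 198.2, 588.0) off (334.8, 208.4, 1290.0) cap (91.9, 321.8, 110.0) mallet diff
2 tin (254.0, 198.2, 587.0) off (334.8, 208.5, 1288.0) cap (91.9, 321.8, 110.0) mallet diff
mallet head diff 6.209761904761905
```

View pics/top2.png

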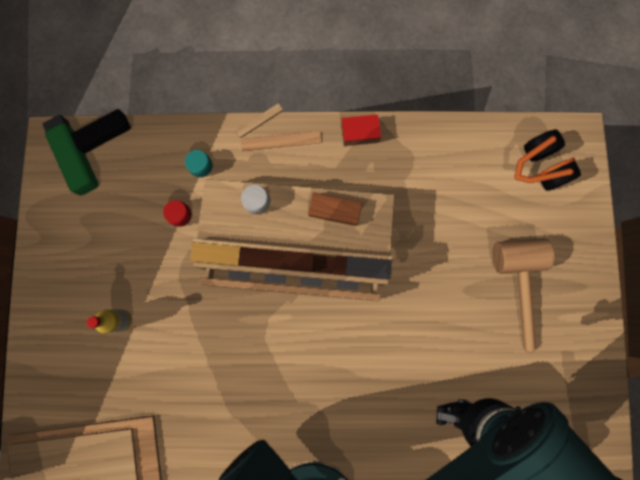

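View pics/cs2.png

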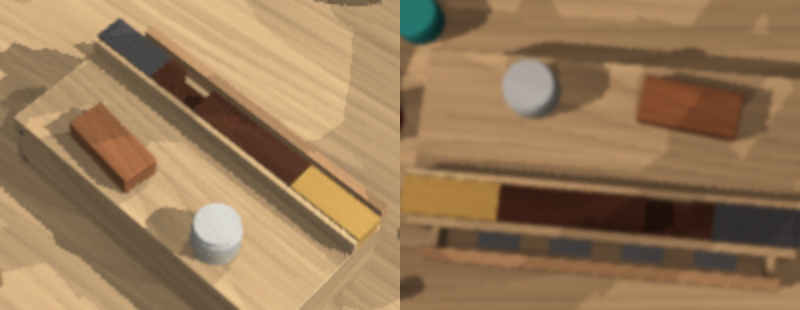

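The drawer is open: its front panel now runs from top (205,285) to (380,296). The tin, offcut and cap centroids are unchanged, and the mallet head is still at (523,255). I'll measure the drawer's travel by ray and hand in.

```bash
python3 - <<'E'
from h import *
print(cab(ray("top",[(205,285),(380,299)],86)).round(1))
finish_job(); 
E
```

```text
[[-137.8  186.7]
 [-132.6 -201. ]]
the job is handed in; nothing more can be done
```

I found the notch by touch, pressed the key fully down, and the drawer sprang open. I then let go and handed the job in at about 36 s; the hand-in gives no verdict.

**What I did:** With shut fingers I touched the brass at cabinet y = +135 mm. I slid along the strip in steps at 3 to 6 N, reading contact at every step. The fingers dropped into the notch at y ≈ -56. I moved on to y ≈ -69.5, pressed the key down, then lifted straight up and moved away.

**Last checks:**
- **Key:** the fingertip went down 12.0 mm, from z = 116.0 to 104.0, at about 4 to 5 N. It then hit the hard stop at 16.6 N.
- **Drawer:** casting rays onto the front's outer edge puts it at cabinet x = -133 and -138 mm, where it started at about -100. That is roughly 35 mm out, against 36 nominal.
- **Tin, offcut and glue cap:** their image centroids moved by 0.1 pixel or less.
- **Mallet:** I judged it unmoved by eye only. The image difference around it was not zero (6 grey levels), which I put down to the arm's moved shadow.
- **Force on the arm afterwards:** about 0 N.

**One disagreement:** my by-eye estimate of the near notch edge was y = -40, while touch put it at about -49. I went by touch.

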